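# Drop a dish insert into a microscope stage

## Task

Fit the round aluminium insert that carries the square dish holder into the microscope's stage: slide it over the stage with light pressure, never pushing hard on the printed stage, until it drops into the round pocket and lies flush, and let go of it. Only then swing the steel retaining clip round to its stop so that it lies over the insert's rim. Leave the other insert and the rest of the bench where they are.

Things in the scene. Friction and masses are not known exactly. Their poses are not given: they have to be found in the camera images.
- microscope: The assembled microscope, fixed on the bench: black base case 150 x 150 mm, white body with gears, and on top a grey square stage plate 140 x 140 mm with its top 125 mm above the bench. Origin at the centre of its underside, z up, x and y along the sides of base and stage. Pushing the insert on to it with more than 20 N in any direction would damage it.
- stage_mid (a point): Mean place of the pocket's centre, level with the stage's top, on the microscope's z axis; axes as the microscope. The round pocket in the stage is 93 mm across, 5 mm deep; its floor has a 60 mm hole. The stage stands where its screws were last left: the true pocket centre is up to 6 mm off this point in x and also in y, not measured. The screws do not give sideways.
- clip_mid (a point): Mean place of the clip's upright pivot, at the stage's top; axes as the microscope. Like the pocket, the true pivot is up to 6 mm off in x and y: it is always 60 mm in +x and 60 mm in +y (microscope's axes) from the true pocket centre. Pressed down, the stage starts to give at about 3 N, then sinks 1 mm for every 2 N, at most 8 mm, and springs back.
- insert_center (a point): Insert to fit, loose, lying flat, aluminium, about 0.13 kg: disc 90 mm across, 5 mm thick, with a square dish holder in its middle, 44 x 44 mm outside, 18 mm high, 36.5 mm round bore. The point is on its axis, 11.5 mm above the disc's underside; z up, x and y square to the holder's flat sides. Any turn fits the pocket. Seated, its underside is 120 mm above the bench.
- clip (a joint): Angle (rad) of the steel clip on the stage: 0 closed at its stop, the blade pointing from pivot to pocket centre; grows to 1.75 anticlockwise from above; starts open. Blade 46 x 12 mm, 3 to 5.5 mm above the stage: passes over a flush insert, not a proud one. A round post, 10 mm thick, top 21.5 mm above the stage, stands on it 32 mm from the pivot. Turned by 1 N at the post; stays put.
- spare_center (a point): The other insert, loose, to be left alone: the same 90 x 5 mm aluminium disc but with two low slide rails 70 mm long in place of the square holder. The point is on its axis, 4.5 mm above its underside.
- lamp: Grey printed illumination arm, loose, lying on the bench, about 160 mm long, 34 mm high; to be left alone. Origin under its square foot, y along the arm.
- board: Small green computer board 56 x 85 mm, 19 mm high, loose, to be left alone. Origin under its centre.
- dish: Empty clear dish 35 mm across and 11 mm high, loose, to be left alone. Origin under its centre.
- driver: Screwdriver 170 mm long, 26 mm thick, loose, to be left alone. Origin under its middle, x towards the tip.
- motor: Small round motor 28 mm across, 27 mm high, loose, to be left alone. Origin under its centre.
Things that resemble listed ones, but are neither listed nor needed, are in the scene too. Leave any green look-alike of the part that bears insert_center alone.

How it is judged:
By the outcome, as a careful person would: the job done as asked, in the order asked, and still so for the second after the job is handed in, with the robot touching nothing.
It also fails if it takes over 67 s, if anything falls off the work surface, if the arm or the gripper's body presses on something with over 40 N, if the wrist force passes 120 N, or if a joint passes its speed limit or range.

## Robot

A 7-joint arm with a two-finger parallel gripper is mounted at the origin on the work surface. World frame = base frame: x ahead of the robot, y to its left, z up, the work surface at z = 0. Lengths are in m, angles in degrees, forces in N, time in s.
With the tool pointing down it reaches from about 0.425 to 0.875 m from the base axis. Payload 4.7 kg.
Tool frame: the origin (TCP) lies at the very end of the fingers, on their centre line; the grasp point (between the pads) lies env.grip_point_offset behind it (env.grip_point_offset is the distance from the TCP to the grasp point, in m); z points along the fingers, y is the direction in which the jaws open and shut (so a half turn about z gives the same grasp; the last joint's range is limited). The gripper opens to 87 mm and grips with 3 to 60 N. Pads are 19 mm wide; open, the fingers measure 117 mm over their backs; the gripper's body (75 mm by 190 mm) begins 51 mm behind the grasp point.
Start: joints at [-65.655, 18.392, -4.016, 83.108, 1.295, 78.541, -3.26], TCP at [0.26, 0.596, 0.223] pointing down, gripper open.
Joint ranges: [-163.93, 163.93], [-17.29, 119.83], [-79.2, 71.16], [3.27, 140.29], [-89.18, 269.18], [5.43, 117.66], [-154.24, 154.24]. Speed limits (degrees/s): [147.25, 147.25, 180, 180, 180, 180, 180].

## Interface

Orientations are given as [roll, pitch, yaw] about the fixed x, y, z axes, in that order (R = Rz(yaw) Ry(pitch) Rx(roll)).
In Python, from cell import env gives the robot as it stands.
- The arm moves only by the tool send_rows, never from a script. Its argument "plan" is a list of rows, each a list of 7 numbers: the finger opening in mm, from 0 to 87, then the shift along the tool's x, y, z in mm, then the turn, a rotation vector about the tool's x, y, z in rad. A call has 1 to 12 rows; each row shifts and turns the commanded pose from where the row before left it, along the tool's axes as they then stand; what a row does not reach is not made up. A row lasts 1/10 s, in which the tool goes at most 50 mm and 8.59 degrees, less where a joint would pass 70% of its speed; a pose out of reach is approached as far as the arm can. A call is refused whole if a number of a shift passes 50 or a number of a turn 0.15, either way. A call with a gripper value outside its range is refused whole. The fingers move at their own pace and stop on an object; "grip_force" is the grip in N (left out, the last holds). Time passes only in rows, so rows that do not move let the fingers close. It gives the time, the measured TCP pose, the force and the opening at its end, in the units of the state.
- env.get_obs(): the state, without advancing time (a new reading comes with each control period).
- env.read_camera(name): name is "scene" or "side" or "wrist"; returns the picture (400x640x3 uint8, red, green, blue); there is no depth.
- env.get_calibration(name): a dict with "fx", "fy", "cx", "cy" (pixels), "k1" (the pictures are not rectified: a ray, as slopes to the right and down, at radius r is drawn at 1 + k1 r^2 times it, then the intrinsics apply), "extrinsics" (4x4, takes a point from camera to world coordinates). Camera axes: x right, y down, z forward; pixel columns grow to the right and rows downward; lengths in m; the calibration is good to about 2 mm. A picture is of the moment at which its call begins: read the wrist's pose just before it. get_calibration takes no time and is no camera call; for the wrist camera it gives the pose at the moment of the call.
- env.sign_off(): hands the job in, once; it reports no verdict.
Trained networks look in the newest picture that a camera, given by its name, has taken for a name from the list of things; names that differ only in an ending like _2 or _b are one class to them, and where a whole thing is asked for, a point or a joint stands for the part that bears it (a point fixed in the world has none). Each returns a list of dicts, best first, with "confidence" (0 to 1); they miss things now and then, are a little off and sometimes report something else, mostly with a low value. They report only what shows in the picture. A call takes as long as a camera call. They do not tell look-alikes from the thing itself.
- env.regions_of(camera, query): "region" (400x640 bool, what is visible of it) and "rect" ([left, top, right, bottom] in pixels, round what is visible of it).
The state is a dict: "time_s": time; "qpos": joint angles; "joint_velocities": joint speeds; "effort": joint torques, N m; "tool_pos": TCP position; "tool_rot": TCP orientation; "force": force on the tool from outside, world axes, zero at the start; "wrist_torque": the same for the moment, N m; "grip_width": finger opening in m.
Only numpy, scipy, OpenCV 4.12 (cv2) and the standard library are available. Lean on these libraries where they do the work, as an engineer would, in place of code of your own. Each camera call takes 0.05 s, during which the arm holds its last target. There are 200 camera calls.

## Working session

There is one attempt and no reset: what is moved stays moved. The work goes in short steps, Python scripts to look and compute and a tool call to move; the robot and the scene stay as the last step left them, time stands still between calls to the robot, and variables do not carry over. Pictures are saved under pics/ and viewed, about 8 in all and at most 12, crops included, and the job is handed in when it is done.

Besides the shell and the picture viewer there is one more tool, called after "Emit:" in YAML: its name, and indented under it one key for each argument. send_rows: Moves the arm, as the interface text tells. Its arguments: {"type":"object","properties":{"plan":{"type":"array"},"grip_force":{"type":"number"}},"required":["plan"]}

```bash
ls; mkdir -p pics
cat > h.py <<'E'
from cell import env
import numpy as np, cv2
from scipy.spatial.transform import Rotation as R
def save(n,im): cv2.imwrite('pics/'+n+'.png',im[:,:,::-1])
def ray(cal,u,v):
    K=np.array([[cal['fx'],0,cal['cx']],[0,cal['fy'],cal['cy']],[0,0,1.]])
    p=cv2.undistortPoints(np.array([[[u,v]]],float),K,np.array([cal['k1'],0,0,0.]))[0,0]
    E=np.array(cal['extrinsics']); return E[:3,3],E[:3,:3]@np.array([p[0],p[1],1])
def onplane(cal,u,v,z):
    o,d=ray(cal,u,v); return o+d*(z-o[2])/d[2]
def proj(cal,P):
    E=np.linalg.inv(np.array(cal['extrinsics'])); P=np.atleast_2d(P)@E[:3,:3].T+E[:3,3]
    x=P[:,:2]/P[:,2:]; x=x*(1+cal['k1']*(x**2).sum(1,keepdims=True))
    return x*[cal['fx'],cal['fy']]+[cal['cx'],cal['cy']]
E
python3 - <<'E'
from h import *
print(env.grip_point_offset); o=env.get_obs(); print(o)
for c in ('scene','side'):
    im=env.read_camera(c); save(c+'0',im); k=env.get_calibration(c); print(c,k)
    np.save('pics/'+c,im)
    for q in ('insert_center','spare_center','microscope','clip'):
        for r in env.regions_of(c,q):
            m=r['region'];ys,xs=np.nonzero(m); print(c,q,round(r['confidence'],2),r['rect'],xs.mean().round(1),ys.mean().round(1),im[m].mean(0).round())
print(env.get_obs()['time_s'])
E
```

```text
pics
0.0187
{'time_s': 0.0, 'qpos': array([-65.65618085,  18.43798159,  -4.01747503,  83.17796028,
         1.29559688,  78.54121714,  -3.25923847]), 'joint_velocities': array([-0.01852956, -0.08284948,  0.00969656,  0.0701477 ,  0.00048574,
       -0.00207308, -0.03623299]), 'effort': array([ 7.61407173e-04, -4.91290677e+01, -4.03166050e-01, -3.12531424e+01,
       -6.36495254e-02,  4.37367812e-02,  1.98516468e-04]), 'tool_pos': array([0.25936005, 0.59537866, 0.22144722]), 'tool_rot': array([-1.79888132e+02,  5.93069151e-03,  1.56468729e+02]), 'force': array([ 0.33327705,  0.58529614, -0.43126384]), 'wrist_torque': array([-0.02606585, -0.05239601,  0.02521245]), 'grip_width': 0.08687036987010889}
scene {'fx': 512.6713053387745, 'fy': 512.6713053387745, 'cx': 312.02197269818197, 'cy': 190.95099964679045, 'k1': -0.1015095883996775, 'extrinsics': array([[ 5.78347870e-01,  6.78342155e-01, -4.53172882e-01,
         1.06166789e+00],
       [ 8.15790255e-01, -4.80919589e-01,  3.21251627e-01,
        -4.42078133e-01],
       [-2.11952726e-05, -5.55489216e-01, -8.31523740e-01,
         1.090
[... 906 characters left out ...]
7160429,  0.43387378,  0.00988949],
       [-0.64060528, -0.58251241,  0.50030408, -0.6669765 ],
       [ 0.01679132, -0.66201864, -0.74929925,  1.06935532],
       [ 0.        ,  0.        ,  0.        ,  1.        ]])}
side insert_center 0.83 [322.1, 301.2, 360.9, 332.3] 340.0 315.7 [193. 197. 200.]
side insert_center 0.76 [356.5, 351.2, 400.2, 391.1] 376.6 370.0 [ 47. 124.  52.]
side insert_center 0.66 [364.4, 260.2, 396.6, 292.7] 381.1 277.6 [ 46. 125.  52.]
side spare_center 0.93 [187.8, 172.9, 219.9, 191.5] 207.4 181.9 [195. 197. 197.]
side microscope 0.72 [254.7, 168.4, 331.8, 258.5] 291.9 212.3 [79. 80. 83.]
side clip 0.54 [287.5, 169.5, 307.1, 174.9] 297.3 172.9 [150. 158. 157.]
0.5
```

View pics/scene0.png

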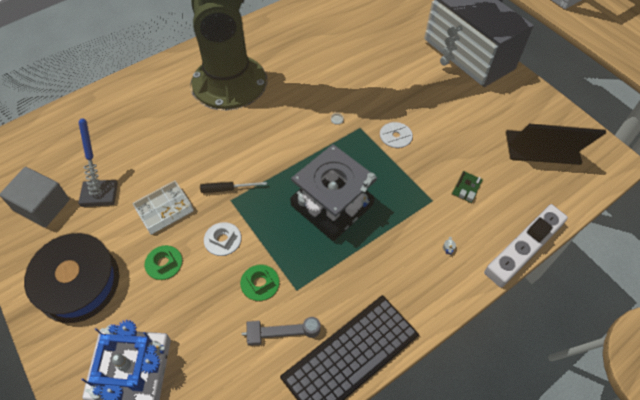

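View pics/side0.png

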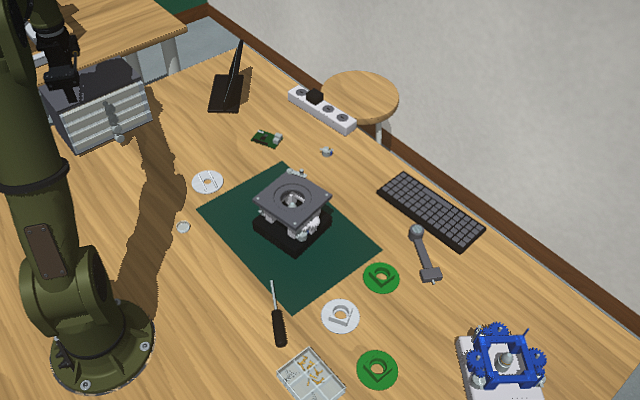

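Scene: the wanted bare-metal square-holder insert is at about (222,238). What could be mistaken for it: green look-alikes at (163,262) and (260,282), and the spare disc with slide rails at (396,134). The microscope stage is at (333,180). In the side view the insert is at (340,316).

Run:
```python
from h import *
a=np.load('pics/scene.npy');b=np.load('pics/side.npy')
def crop(im,x,y,w,h,s): return cv2.resize(im[y:y+h,x:x+w],None,fx=s,fy=s,interpolation=cv2.INTER_CUBIC)
top=np.hstack([crop(a,280,135,100,75,4),crop(b,245,165,100,75,4)])
bot=np.hstack([crop(a,195,210,57,57,5),np.zeros((285,115,3),np.uint8),crop(b,310,285,60,57,5),np.zeros((285,100,3),np.uint8)])
save('crop1',np.vstack([top,bot]))
# disc fit: bright low-saturation threshold
for n,im,(x,y,w,h),z in (('scene',a,(195,215,55,50),.005),('side',b,(310,290,60,50),.005)):
    cal=env.get_calibration(n)
    c=im[y:y+h,x:x+w].astype(int); m=((c.min(2)>135)&(c.max(2)-c.min(2)<30)).astype(np.uint8)
    cs,_=cv2.findContours(m,cv2.RETR_EXTERNAL,cv2.CHAIN_APPROX_NONE); k=max(cs,key=cv2.contourArea)[:,0]+[x,y]
    P=np.array([onplane(cal,*p,z)[:2] for p in k]); 
    (cx,cy),r=cv2.minEnclosingCircle((P*1000).astype(np.float32)); print(n,cx,cy,r, cv2.fitEllipse((P*1000).astype(np.float32)))
```

```text
scene 456.6607360839844 -278.7312927246094 45.02476501464844 ((456.7894592285156, -278.76666259765625), (87.33680725097656, 87.89867401123047), 169.41766357421875)
side 456.81719970703125 -280.6738586425781 45.203922271728516 ((456.8628234863281, -280.635986328125), (88.02216339111328, 88.52324676513672), 127.0836181640625)
```

View pics/crop1.png

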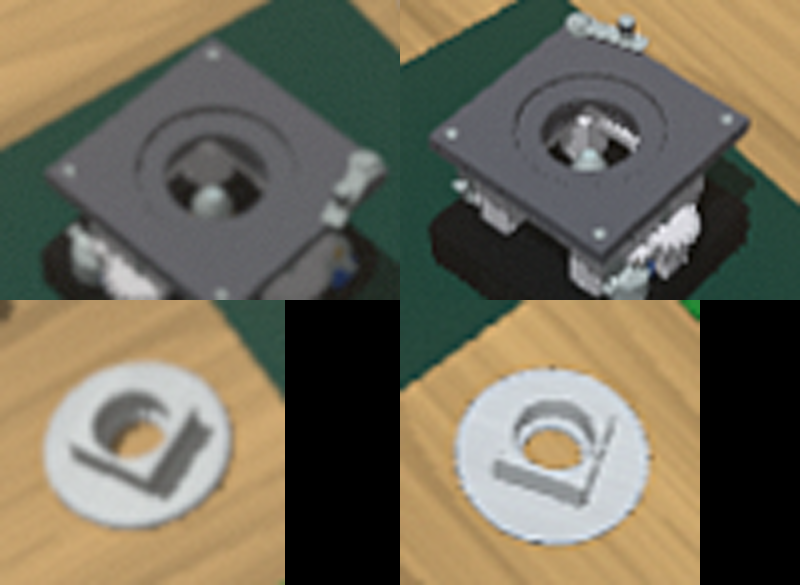

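The crop confirms it: bare metal disc with the square holder and round bore at scene (222,238). Both cameras agree within 2 mm, at about (0.457, -0.280). The clip is open at the stage's right corner in the scene view, with its pivot near scene (371,175).

Run:
```python
from h import *
S=env.get_calibration('scene');D=env.get_calibration('side');W=env.get_calibration('wrist')
f=lambda c,L,z:[(onplane(c,*p,z)*1000).round(1)[:2].tolist() for p in L]
print('scene screws,pocket',f(S,[(333,148.2),(297,177.5),(335,208.7),(333.75,172.5)],.125),'pivot',f(S,[(371.2,175.5)],.131))
print('side screws R,B,L,pocket',f(D,[(326.7,194.7),(295,223.5),(257.5,198.2),(292.5,193.8)],.125),'pivot',f(D,[(289.2,170.5)],.131))
print('corners scene',f(S,[(333,144.5),(291.2,178),(376,179)],.125),'side',f(D,[(252.5,199.5),(332.5,195.5)],.125))
# holder square corners: crop px -> top z=.018
c=lambda x,y:(195+x/5,210+(y-300)/5); d=lambda x,y:(310+(x-400)/5,285+(y-300)/5)
print('holder scene',f(S,[c(72,447),c(162,487),c(197,412)],.018),'side',f(D,[d(495,462),d(585,490),d(613,420)],.018))
E_=env.get_calibration('wrist')['extrinsics'];o=env.get_obs()
T=np.eye(4);T[:3,:3]=R.from_euler('xyz',o['tool_rot'],degrees=True).as_matrix();T[:3,3]=o['tool_pos']
print(np.round(np.linalg.inv(T)@E_,4),W['fx'],W['cx'],W['cy'])
```

```text
scene screws,pocket [[464.2, 43.2], [485.3, -75.9], [603.7, -55.1], [522.8, 1.7]] pivot [[582.8, 64.2]]
side screws R,B,L,pocket [[605.1, -57.4], [487.1, -78.8], [465.8, 40.6], [541.4, -2.0]] pivot [[581.8, 61.5]]
corners scene [[455.0, 50.0], [478.7, -87.6], [593.9, 70.2]] side [[453.8, 44.8], [614.5, -68.4]]
holder scene [[449.3, -307.0], [492.5, -282.5], [467.3, -248.4]] side [[429.0, -273.2], [451.1, -309.6], [485.3, -291.6]]
[[-1.100e-03 -9.585e-01 -2.850e-01  7.800e-02]
 [ 1.000e+00 -1.100e-03 -2.000e-04 -7.000e-04]
 [-1.000e-04 -2.850e-01  9.585e-01 -1.616e-01]
 [ 0.000e+00  0.000e+00  0.000e+00  1.000e+00]] 308.556629038968 319.14637669144844 198.71804043667044
```

Emit:
send_rows:
  plan:
    - [87,-33,-34,-6,0,0,0]
    - [87,-33,-34,-6,0,0,0]
    - [87,-33,-34,-6,0,0,0]
    - [87,-33,-34,-6,0,0,0]
    - [87,-33,-34,-6,0,0,0]
    - [87,-33,-34,-6,0,0,0]
    - [87,-33,-34,-6,0,0,0]
    - [87,-33,-34,-6,0,0,0]
    - [87,-33,-34,-6,0,0,0]
    - [87,-33,-34,-6,0,0,0]
    - [87,-33,-34,-6,0,0,0]
    - [87,-33,-34,-6,0,0,0]

```text
time_s: 1.7
tool_pos: [0.4601, 0.0618, 0.2952]
tool_rot: [179.9, 0.0, 156.5]
force: [1.5, 0.5, -0.2]
grip_width: 0.0869
```

Emit:
send_rows:
  plan:
    - [87,-33,-37,-6,0,0,0]
    - [87,-33,-37,-6,0,0,0]
    - [87,0,0,0,0,0,0.148]
    - [87,0,0,0,0,0,0.148]
    - [87,0,0,0,0,0,0.148]
    - [87,0,0,0,0,0,0.148]
    - [87,0,0,0,0,0,0.148]
    - [87,0,0,0,0,0,0.148]
    - [87,0,0,0,0,0,0.148]
    - [87,0,0,0,0,0,0.148]
    - [87,0,0,0,0,0,0.148]
    - [87,0,0,0,0,0,0.148]

```text
time_s: 2.9
tool_pos: [0.4907, -0.0305, 0.3067]
tool_rot: [180.0, -0.0, 71.3]
force: [-0.8, -1.2, 0.4]
grip_width: 0.0871
```

Emit:
send_rows:
  plan:
    - [87,0,0,0,0,0,0.148]
    - [87,0,0,0,0,0,0.148]
    - [87,0,0,0,0,0,0.148]
    - [87,0,0,0,0,0,0.148]
    - [87,0,0,0,0,0,0.148]
    - [87,0,0,0,0,0,0]

```text
time_s: 3.5
tool_pos: [0.4907, -0.0306, 0.3068]
tool_rot: [180.0, -0.0, 29.2]
force: [-0.3, 1.0, 0.1]
grip_width: 0.0871
```

Run:
```python
from h import *
W=env.get_calibration('wrist'); im=env.read_camera('wrist'); np.save('pics/w1',im); np.savez('pics/w1cal',**W)
v=im.copy()
c=np.array([534,-7,125])/1000; t=np.linspace(0,2*np.pi,60)
for p in proj(W,c+np.c_[.0465*np.cos(t),.0465*np.sin(t),0*t]): cv2.circle(v,tuple(int(round(x)) for x in p),1,(255,0,0),-1)
print(proj(W,c), proj(W,[.5823,.0627,.131]))
save('w1',cv2.resize(v[:,:],None,fx=1.25,fy=1.25,interpolation=cv2.INTER_CUBIC))
for r in env.regions_of('wrist','clip'): print(r['confidence'],r['rect'])
```

```text
[[319.1323472 134.5098696]] [[282.18582291  58.52693513]]
0.81 [277.5, 50.4, 331.9, 67.9]
```

View pics/w1.png

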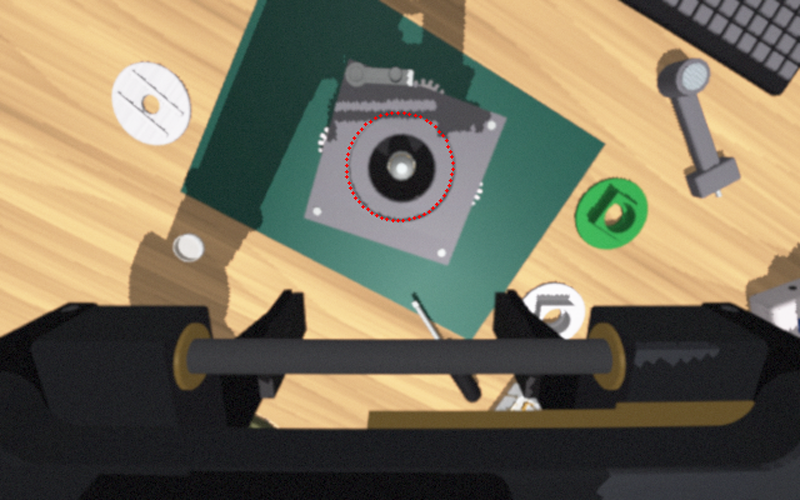

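The wrist view shows the stage with its pocket centre around (401,167) of the 1.25x picture. The overlaid circle matches the rim to a pixel or two. The clip pivot is near (357,73), the post near (396,73), and the target insert at (555,312).

```bash
cat >> h.py <<'E'
def blob(cal,m,z,near):
    cs,_=cv2.findContours(m.astype(np.uint8),cv2.RETR_EXTERNAL,cv2.CHAIN_APPROX_NONE)
    k=max([c for c in cs if cv2.pointPolygonTest(c,near,True)>-8],key=cv2.contourArea); k=cv2.convexHull(k)[:,0]
    P=np.array([onplane(cal,*p,z)[:2] for p in k])*1000
    return np.round(cv2.fitEllipse(P.astype(np.float32))[0],1),np.round(cv2.fitEllipse(P.astype(np.float32))[1],1),np.round(cv2.minEnclosingCircle(P.astype(np.float32))[0],1)
E
python3 - <<'E'
from h import *
W=np.load('pics/w1cal.npz'); im=np.load('pics/w1.npy').astype(int)
for th in (40,55,70): 
    m=im.max(2)<th; m2=np.zeros_like(m); m2[95:170,285:355]=m[95:170,285:355]; print(th,blob(W,m2,.12,(321.,148.)))
f=lambda p,z:(onplane(W,*(np.array(p)/1.25),z)*1000).round(1)[:2].tolist()
print('screws',f((492,125),.125),f((318,211),.125),f((441,253),.125),'pivot',f((357,73),.131),'post',f((396,73),.1465))
m=im[120:150,300:345].max(2)
E
```

```text
40 (array([534.5,  -9. ]), array([55.7, 55.9]), array([534.6,  -9.1]))
55 (array([534.5,  -9.1]), array([56.7, 56.9]), array([534.6,  -9.1]))
70 (array([534.5,  -9.1]), array([57.4, 57.8]), array([534.7,  -9. ]))
screws [604.3, -58.5] [465.1, 38.3] [485.2, -79.2] pivot [584.1, 59.7] post [597.6, 31.1]
```

Emit:
send_rows:
  plan:
    - [87,-29,29,8,0,0,0]
    - [87,-29,29,8,0,0,0]
    - [87,-29,29,15,0,0,0]
    - [87,-29,29,21,0,0,0]
    - [87,-29,29,21,0,0,0]
    - [87,-28,28,21,0,0,0]
    - [87,-28,28,21,0,0,0]
    - [87,0,0,0,0,0,0]
    - [87,0,0,0,0,0,0]

```text
time_s: 4.5
tool_pos: [0.4129, -0.3046, 0.1912]
tool_rot: [-180.0, 0.0, 29.2]
force: [0.9, 0.3, -0.4]
grip_width: 0.0868
```

Run:
```python
from h import *
W=env.get_calibration('wrist'); im=env.read_camera('wrist'); np.save('pics/w2',im); np.savez('pics/w2cal',**W)
print(env.get_obs()['tool_pos'],env.get_obs()['tool_rot'],env.get_obs()['force'])
c=np.array([457,-280,5])/1000; p=proj(W,c)[0]; print(p)
x,y=(int(a) for a in p); c=im[y-60:y+60,x-80:x+80].astype(int)
save('w2',cv2.resize(im[y-60:y+60,x-80:x+80],None,fx=4,fy=4,interpolation=cv2.INTER_CUBIC))
for th in (30,20):
    m=np.zeros(im.shape[:2],bool); m[y-60:y+60,x-80:x+80]=(c.max(2)-c.min(2)<th)&(c.max(2)>110)
    print(blob(W,m,.005,(float(x),float(y))))
for r in env.regions_of('wrist','insert_center'):
    print(r['confidence'],r['rect'])
```

```text
[ 0.41400771 -0.30355103  0.1916814 ] [-1.79983114e+02 -2.35262980e-02  2.93687568e+01] [ 1.2791961   0.46688777 -0.0276338 ]
[318.79946068 132.91396089]
(array([ 457.4, -281.1]), array([89. , 89.5]), array([ 457.4, -281.1]))
(array([ 457.3, -281.1]), array([88.3, 88.9]), array([ 457.4, -281.1]))
0.91 [379.1, 179.7, 453.8, 247.9]
0.56 [333.4, 0.0, 427.0, 43.8]
```

View pics/w2.png

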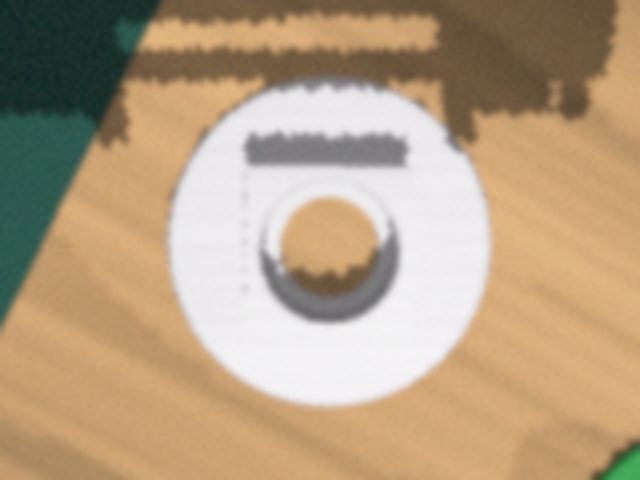

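Emit:
send_rows:
  plan:
    - [60,25,0.5,0,0,0,0]
    - [60,25,0,10,0,0,0]
    - [60,0,0,40,0,0,0]
    - [60,0,0,40,0,0,0]
    - [60,0,0,40,0,0,0]
    - [60,0,0,30,0,0,0]
    - [60,0,0,15,0,0,0]
    - [60,0,0,5,0,0,0]
    - [60,0,0,0,0,0,0]

```text
time_s: 5.5
tool_pos: [0.4584, -0.2797, 0.0121]
tool_rot: [180.0, -0.0, 29.4]
force: [-0.2, -0.2, 0.1]
grip_width: 0.0597
```

Run:
```python
from h import *
for i in range(3):
    env.read_camera('wrist'); o=env.get_obs(); print(o['tool_pos'],o['tool_rot'],o['force'],o['grip_width'])
im=env.read_camera('wrist'); save('w3',im)
```

```text
[ 0.45881885 -0.28020963  0.01283716] [ 1.79913100e+02 -9.38063848e-02  2.93219756e+01] [-0.52331034 -0.37326815  0.16390294] 0.06004247722442767
[ 0.45898236 -0.28048692  0.01316194] [ 1.79880897e+02 -1.22870654e-01  2.93048645e+01] [0.24988472 0.56959839 0.70061869] 0.06001177292429107
[ 0.45896702 -0.28054327  0.01324045] [ 1.79875551e+02 -1.35394749e-01  2.92940096e+01] [ 0.81520686  0.58664871 -1.10164492] 0.06020830971445255
```

Emit:
send_rows:
  plan:
    - [60,-1.5,-0.5,5,0,0,0]
    - [60,0,0,0,0,0,0]
    - [40,0,0,0,0,0,0]
    - [40,0,0,0,0,0,0]
    - [40,0,0,0,0,0,0]
    - [40,0,0,0,0,0,0]
    - [40,0,0,0,0,0,0]
    - [40,0,0,0,0,0,0]
  grip_force: 20

```text
time_s: 6.5
tool_pos: [0.456, -0.2805, 0.0066]
tool_rot: [180.0, -0.0, 29.3]
force: [0.5, -0.1, 0.2]
grip_width: 0.0454
```

Emit:
send_rows:
  plan:
    - [40,0,0,0,0,0,0]
    - [40,0,0,0,0,0,0]
    - [40,0,0,-10,0,0,0]
    - [40,0,0,-20,0,0,0]
    - [40,0,0,-30,0,0,0]
    - [40,0,0,-30,0,0,0]
    - [40,0,0,0,0,0,0]
    - [40,0,0,0,0,0,0]

```text
time_s: 7.3
tool_pos: [0.4562, -0.2802, 0.0972]
tool_rot: [180.0, -0.1, 29.3]
force: [0.5, -0.0, -1.0]
grip_width: 0.0452
```

Run:
```python
from h import *
for i in range(3):
    W=env.get_calibration('wrist');im=env.read_camera('wrist'); o=env.get_obs(); print(o['tool_pos'].round(4),o['tool_rot'].round(2),o['force'].round(2),o['grip_width'].round(4))
np.save('pics/w4',im); save('w4',im)
S=env.read_camera('side'); save('s4',S)
a=cv2.resize(S[230:380,240:440],None,fx=2,fy=2); b=cv2.resize(im[140:340,120:520],(400,200)); z=np.zeros((300,400,3),np.uint8); z[:200]=b; save('m4',np.hstack([a,z]))
```

```text
Traceback (most recent call last):
AttributeError: 'float' object has no attribute 'round'
```

Run:
```python
from h import *
for i in range(3):
    W=env.get_calibration('wrist');im=env.read_camera('wrist'); o=env.get_obs(); print(o['tool_pos'].round(4),o['tool_rot'].round(2),o['force'].round(2),round(o['grip_width'],4))
np.save('pics/w4',im); np.savez('pics/w4cal',**W)
a=env.read_camera('side'); a=cv2.resize(a[200:350,240:440],(400,300)); b=cv2.resize(im[180:380,180:460],(560,400)); z=np.zeros((400,960,3),np.uint8); z[:300,:400]=a;z[:,400:]=b; save('m4',cv2.resize(z,None,fx=.83,fy=.83))
```

```text
[ 0.4551 -0.2797  0.0956] [-1.799e+02  6.000e-02  2.928e+01] [-0.48  0.48 -0.76] 0.0454
[ 0.455  -0.2797  0.0954] [-1.7989e+02  9.0000e-02  2.9280e+01] [-0.04 -0.82 -1.13] 0.0456
[ 0.455  -0.2798  0.0953] [-1.7989e+02  1.0000e-01  2.9270e+01] [-0.41 -0.67 -0.8 ] 0.0455
```

View pics/m4.png

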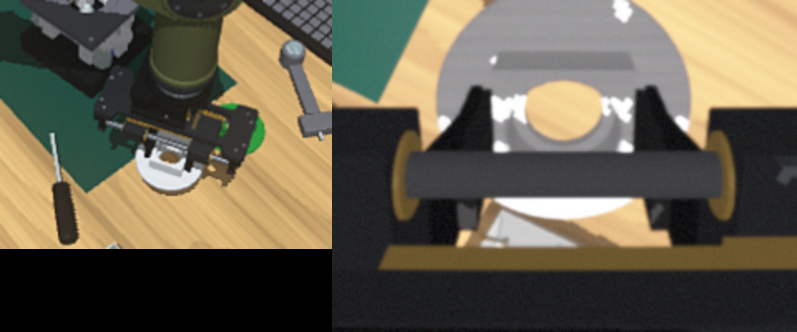

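The view shows the insert lifted level in the jaws, its disc rim visible round the fingers, and everything else untouched. I'll fit the rim to get the insert centre relative to the tool.

Run:
```python
from h import *
from scipy.optimize import least_squares
W=np.load('pics/w4cal.npz'); im=np.load('pics/w4.npy').astype(int)
T0=np.array([.4550,-.2798]); yaw=np.radians(29.28); ex=np.array([np.cos(yaw),np.sin(yaw)]); ey=np.array([np.sin(yaw),-np.cos(yaw)])
for zt in (.0905,.0925,.0945):
  m=((im.max(2)-im.min(2)<22)&(im.max(2)>95)).astype(np.uint8); m[245:]=0; m[:,:230]=0; m[:,415:]=0
  m=cv2.morphologyEx(m,cv2.MORPH_OPEN,np.ones((3,3),np.uint8))
  cs,_=cv2.findContours(m,cv2.RETR_EXTERNAL,cv2.CHAIN_APPROX_NONE); k=max(cs,key=cv2.contourArea)[:,0]
  P=np.array([onplane(W,*p,zt)[:2] for p in k if p[1]<225])*1000
  # keep outer points
  f=least_squares(lambda a:np.hypot(P[:,0]-a[0],P[:,1]-a[1])-a[2],[*(T0*1000),45],loss='soft_l1',f_scale=.5).x
  f2=least_squares(lambda a:np.hypot(P[:,0]-a[0],P[:,1]-a[1])-45,[*(T0*1000)],loss='soft_l1',f_scale=.5).x
  print(zt,len(P),f.round(2),'tool-rel',((f[:2]-T0*1000)@ex).round(2),((f[:2]-T0*1000)@ey).round(2),'r45',((f2-T0*1000)@ex).round(2),((f2-T0*1000)@ey).round(2))
```

```text
0.0905 174 [ 456.45 -279.4    43.78] tool-rel 1.46 0.36 r45 0.0 0.35
0.0925 174 [ 457.26 -278.95   43.25] tool-rel 2.38 0.37 r45 0.33 0.35
0.0945 174 [ 458.07 -278.51   42.73] tool-rel 3.31 0.37 r45 0.66 0.36
```

Emit:
send_rows:
  plan:
    - [40,0,0,-40,0,0,0]
    - [40,0,0,-40,0,0,0]
    - [40,33,-33,0,0,0,0]
    - [40,33,-33,0,0,0,0]
    - [40,33,-33,0,0,0,0]
    - [40,33,-33,0,0,0,0]
    - [40,33,-33,0,0,0,0]
    - [40,25,-25,0,0,0,0]
    - [40,11,-9,0,0,0,0]
    - [40,0,0,0,0,0,0]
    - [40,0,0,0,0,0,0]

```text
time_s: 8.65
tool_pos: [0.5335, -0.0105, 0.176]
tool_rot: [180.0, 0.1, 29.2]
force: [0.6, -0.3, -1.2]
grip_width: 0.0454
```

```bash
cat > st.py <<'E'
from h import *
p=[];f=[]
for i in range(4):
    env.read_camera('wrist'); o=env.get_obs(); p.append(o['tool_pos']*1000); f.append(o['force'])
print(np.mean(p,0).round(2),np.ptp(p,0).round(1),o['tool_rot'].round(2),np.mean(f,0).round(2),round(o['grip_width'],4),o['time_s'])
y=np.radians(29.3);d=np.array([533.5,-7.8])-np.mean(p,0)[:2]; print('go tool xy',d@[np.cos(y),np.sin(y)],d@[np.sin(y),-np.cos(y)])
E
python3 st.py
```

```text
[533.54 -10.99 176.45] [0.2 0.7 0.4] [179.99   0.    29.08] [-0.13  0.06 -1.29] 0.0453 8.85
go tool xy 1.5255286394678849 -2.804072872367098
```

Emit:
send_rows:
  plan:
    - [40,1,-2,10,0,0,0]
    - [40,0,0,20,0,0,0]
    - [40,0,0,8,0,0,0]
    - [40,0,0,0,0,0,0]
    - [40,0,0,0,0,0,0]

```text
time_s: 9.35
tool_pos: [0.534, -0.0065, 0.1387]
tool_rot: [180.0, -0.0, 29.2]
force: [-0.1, -0.1, -1.0]
grip_width: 0.0455
```

```bash
python3 st.py
```

```text
[534.44  -6.32 139.29] [0.2 0.1 0.2] [ 1.7997e+02 -8.0000e-02  2.9270e+01] [ 0.02 -0.12 -1.08] 0.0454 9.55
go tool xy -1.5461635749220732 0.8253620441020131
```

Emit:
send_rows:
  plan:
    - [40,0,0,2,0,0,0]
    - [40,0,0,2,0,0,0]
    - [40,0,0,1,0,0,0]
    - [40,0,0,1,0,0,0]
    - [40,0,0,0,0,0,0]

```text
time_s: 10.05
tool_pos: [0.5337, -0.0063, 0.1323]
tool_rot: [-180.0, 0.0, 29.3]
force: [-0.0, -0.3, -1.0]
grip_width: 0.0454
```

Emit:
send_rows:
  plan:
    - [40,0,0,1,0,0,0]
    - [40,0,0,0,0,0,0]

```text
time_s: 10.25
tool_pos: [0.534, -0.0063, 0.1316]
tool_rot: [180.0, -0.0, 29.3]
force: [-0.8, 0.3, -1.5]
grip_width: 0.0457
```

Emit:
send_rows:
  plan:
    - [40,0,0,1,0,0,0]
    - [40,0,0,0,0,0,0]

```text
time_s: 10.45
tool_pos: [0.5341, -0.0063, 0.131]
tool_rot: [180.0, -0.0, 29.3]
force: [-1.0, 0.3, 2.7]
grip_width: 0.0451
```

Emit:
send_rows:
  plan:
    - [40,1,0,0,0,0,0]
    - [40,0,0,0,0,0,0]

```text
time_s: 10.65
tool_pos: [0.5349, -0.0059, 0.1309]
tool_rot: [180.0, -0.0, 29.3]
force: [-1.6, -1.7, 2.0]
grip_width: 0.0454
```

Emit:
send_rows:
  plan:
    - [40,-2,0,0,0,0,0]
    - [40,0,0,0,0,0,0]

```text
time_s: 10.85
tool_pos: [0.5339, -0.0064, 0.1311]
tool_rot: [180.0, -0.1, 29.3]
force: [1.5, 1.2, 2.7]
grip_width: 0.0453
```

Emit:
send_rows:
  plan:
    - [40,1,1,0,0,0,0]
    - [40,0,0,0,0,0,0]

```text
time_s: 11.05
tool_pos: [0.5342, -0.0065, 0.1306]
tool_rot: [-179.9, 0.0, 29.3]
force: [0.3, 1.8, 3.4]
grip_width: 0.0453
```

Emit:
send_rows:
  plan:
    - [40,0,-2,0,0,0,0]
    - [40,0,0,0,0,0,0]

```text
time_s: 11.25
tool_pos: [0.5339, -0.0062, 0.1308]
tool_rot: [179.9, -0.0, 29.2]
force: [1.8, -1.2, 2.4]
grip_width: 0.0451
```

Run:
```python
from h import *
im=env.read_camera('wrist'); a=env.read_camera('side'); b=env.read_camera('scene')
r=lambda i,x,y,w,h,W,H:cv2.resize(i[y:y+h,x:x+w],(W,H),interpolation=cv2.INTER_CUBIC)
save('m5',np.vstack([r(im,210,130,220,100,800,364),np.hstack([r(a,240,150,110,64,400,233),r(b,280,130,110,64,400,233)])]))
```

```text
(no output)
```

View pics/m5.png

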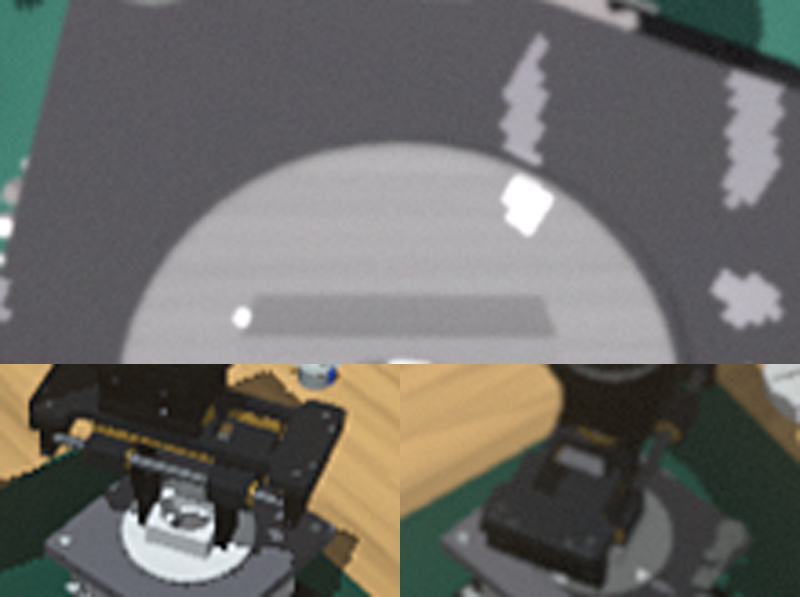

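Run:
```python
from h import *
W=env.get_calibration('wrist'); im=np.mean([env.read_camera('wrist').astype(float) for _ in range(5)],0).mean(2)
np.save('pics/w5',im); np.savez('pics/w5cal',**W)
# rectify stage plane z=.125 in tool axes around nominal, 0.25mm/px
y=np.radians(29.3); ex=np.array([np.cos(y),np.sin(y),0]); ey=np.array([np.sin(y),-np.cos(y),0]); c=np.array([.5343,-.0073,.1255])
g=np.arange(-70,70.1,.25)/1000; X,Y=np.meshgrid(np.arange(75,-5,-.25)/1000,g,indexing='ij')
P=c+X[...,None]*ex+Y[...,None]*ey; uv=proj(W,P.reshape(-1,3)).astype(np.float32).reshape(*X.shape,2)
q=cv2.remap(im.astype(np.float32),uv[...,0],uv[...,1],cv2.INTER_CUBIC)
q=np.clip((q-40)*2.5,0,255).astype(np.uint8); q=cv2.resize(q,None,fx=1.4,fy=1.4); cv2.imwrite('pics/rect5.png',q)
```

```text
(no output)
```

View pics/rect5.png

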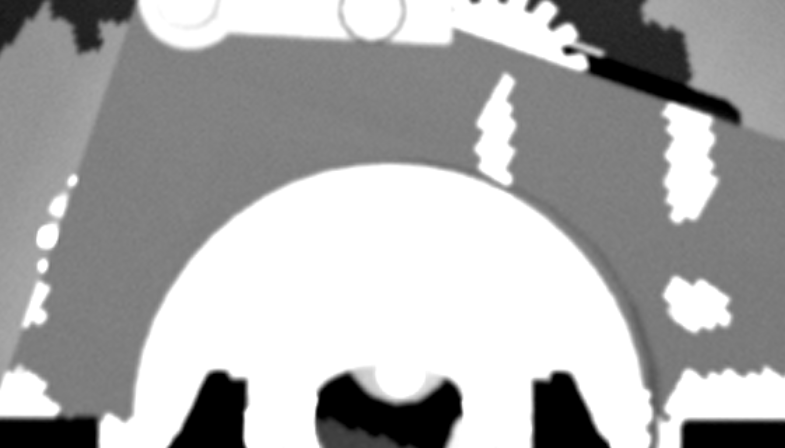

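The rectified wrist view shows a dark crescent, the open pocket gap, on the disc's right (tool +y) side, near (640,330), and almost none at the top. The pocket therefore lies about 1.5 mm towards tool +y and slightly towards -x. I'll slide that way under light pressure.

Emit:
send_rows:
  plan:
    - [40,-0.5,1,0,0,0,0]
    - [40,0,0,0,0,0,0]

```text
time_s: 11.85
tool_pos: [0.5337, -0.0062, 0.1307]
tool_rot: [-180.0, -0.1, 29.3]
force: [2.0, -1.6, 3.5]
grip_width: 0.0454
```

Emit:
send_rows:
  plan:
    - [40,-0.5,1,0,0,0,0]
    - [40,0,0,0,0,0,0]

```text
time_s: 12.05
tool_pos: [0.5334, -0.0067, 0.1305]
tool_rot: [-179.9, -0.0, 29.3]
force: [2.5, 0.1, 2.7]
grip_width: 0.0454
```

Emit:
send_rows:
  plan:
    - [40,0,0.7,0,0,0,0]
    - [40,0,0,0,0,0,0]

```text
time_s: 12.25
tool_pos: [0.5324, -0.0081, 0.1297]
tool_rot: [-179.9, 0.2, 29.3]
force: [0.0, -0.4, -1.6]
grip_width: 0.0454
```

Emit:
send_rows:
  plan:
    - [40,0,0,1,0,0,0]
    - [40,0,0,0,0,0,0]

```text
time_s: 12.45
tool_pos: [0.5326, -0.0085, 0.1285]
tool_rot: [-180.0, 0.1, 29.3]
force: [0.0, 0.5, -1.1]
grip_width: 0.0456
```

Emit:
send_rows:
  plan:
    - [40,0,0,1,0,0,0]
    - [40,0,0,0,0,0,0]

```text
time_s: 12.65
tool_pos: [0.5334, -0.0083, 0.1281]
tool_rot: [-180.0, 0.1, 29.3]
force: [-0.0, -0.7, -1.1]
grip_width: 0.0452
```

Emit:
send_rows:
  plan:
    - [40,0,0,1,0,0,0]
    - [40,0,0,0,0,0,0]

```text
time_s: 12.85
tool_pos: [0.5337, -0.0083, 0.1274]
tool_rot: [-180.0, 0.0, 29.3]
force: [0.7, 0.3, -0.6]
grip_width: 0.0453
```

Emit:
send_rows:
  plan:
    - [40,0,0,0.7,0,0,0]
    - [40,0,0,0,0,0,0]

```text
time_s: 13.05
tool_pos: [0.5338, -0.0082, 0.1268]
tool_rot: [-180.0, -0.0, 29.3]
force: [-0.5, -0.4, -1.2]
grip_width: 0.0455
```

Emit:
send_rows:
  plan:
    - [40,0,0,0.7,0,0,0]
    - [40,0,0,0,0,0,0]

```text
time_s: 13.25
tool_pos: [0.534, -0.0082, 0.1265]
tool_rot: [-180.0, -0.0, 29.3]
force: [-1.0, 0.4, 1.8]
grip_width: 0.0453
```

Emit:
send_rows:
  plan:
    - [58,0,0,0,0,0,0]
    - [58,0,0,0,0,0,0]
    - [58,0,0,0,0,0,0]
    - [58,0,0,-2,0,0,0]
    - [58,0,0,-10,0,0,0]
    - [58,0,0,-30,0,0,0]
    - [58,0,0,-40,0,0,0]
    - [58,0,0,-40,0,0,0]
    - [58,-40,0,-20,0,0,0]
    - [58,0,0,0,0,0,0]

```text
time_s: 14.25
tool_pos: [0.4986, -0.0312, 0.2731]
tool_rot: [179.9, -0.4, 29.0]
force: [0.7, -1.0, 0.2]
grip_width: 0.0577
```

```bash
cat > look.py <<'E'
from h import *
import sys
W=env.get_calibration('wrist'); raw=env.read_camera('wrist'); o=env.get_obs(); print(o['tool_pos'].round(4),o['tool_rot'].round(2),o['time_s'],o['grip_width'])
y=np.radians(29.3); ex=np.array([np.cos(y),np.sin(y),0]); ey=np.array([np.sin(y),-np.cos(y),0]); c=np.array([.5340,-.0080,.125])
X,Y=np.meshgrid(np.arange(85,-60,-.25)/1000,np.arange(-80,80,.25)/1000,indexing='ij')
P=c+X[...,None]*ex+Y[...,None]*ey; uv=proj(W,P.reshape(-1,3)).astype(np.float32).reshape(*X.shape,2)
q=cv2.remap(raw,uv[...,0],uv[...,1],cv2.INTER_CUBIC); save(sys.argv[1],q)   # 4px/mm; centre at row 340, col 320
E
python3 look.py r6
```

```text
[ 0.4991 -0.0295  0.2712] [179.96  -0.32  29.12] 14.3 0.05807284562263661
```

View pics/r6.png

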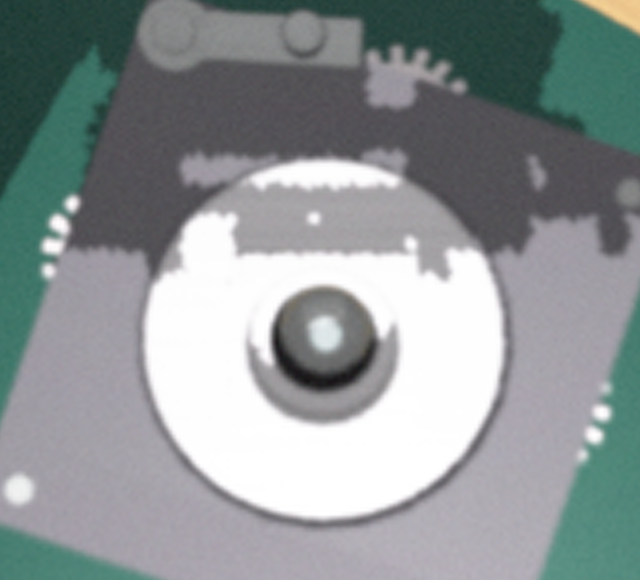

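The insert sits flush, with a thin even gap all round (rim centred near (325,340)), and it is released. The clip pivot is at (175,33) and the post at (303,33). That puts the clip about 60° open, with the post at about (0.596, 0.032).

Emit:
send_rows:
  plan:
    - [22,0,0,0,0,0,-0.149]
    - [22,0,0,0,0,0,-0.149]
    - [22,0,0,0,0,0,-0.149]
    - [22,0,0,0,0,0,-0.149]
    - [22,0,0,0,0,0,-0.149]
    - [22,0,0,0,0,0,-0.149]
    - [22,0,0,0,0,0,-0.149]
    - [22,0,0,0,0,0,-0.02]
    - [22,21,32,0,0,0,0]
    - [22,21,32,0,0,0,0]
    - [22,20,33,0,0,0,0]
    - [22,0,0,0,0,0,0]

```text
time_s: 15.5
tool_pos: [0.5982, 0.0397, 0.2654]
tool_rot: [-179.9, 0.1, 90.3]
force: [0.2, 0.1, -0.4]
grip_width: 0.0217
```

Emit:
send_rows:
  plan:
    - [22,0,0,40,0,0,0]
    - [22,0,0,40,0,0,0]
    - [22,0,0,20,0,0,0]
    - [22,0,0,0,0,0,0]
    - [22,0,0,0,0,0,0]

```text
time_s: 16.0
tool_pos: [0.5958, 0.0344, 0.1686]
tool_rot: [180.0, 0.0, 90.1]
force: [0.3, -0.5, 0.4]
grip_width: 0.0223
```

```bash
python3 st.py
python3 - <<'E'
from h import *
W=env.get_calibration('wrist'); im=env.read_camera('wrist'); print(proj(W,[[.5963,.032,.1465],[.5827,.0614,.131]]))
a=env.read_camera('side'); b=env.read_camera('scene')
r=lambda i,x,y,w,h,W,H:cv2.resize(i[y:y+h,x:x+w],(W,H),interpolation=cv2.INTER_CUBIC)
save('m7',np.vstack([r(im,200,160,240,100,800,333),np.hstack([r(a,240,130,110,72,400,262),r(b,300,120,110,72,400,262)])]))
E
```

```text
[596.8   34.47 169.94] [0.4 0.1 0.5] [ 1.7983e+02 -4.0000e-02  9.0140e+01] [ 0.5  -0.02 -0.14] 0.0221 16.2
go tool xy -75.89049461678506 5.8887340651609525
[[318.21160207 235.74926767]
 [297.94652558 185.95411534]]
```

View pics/m7.png

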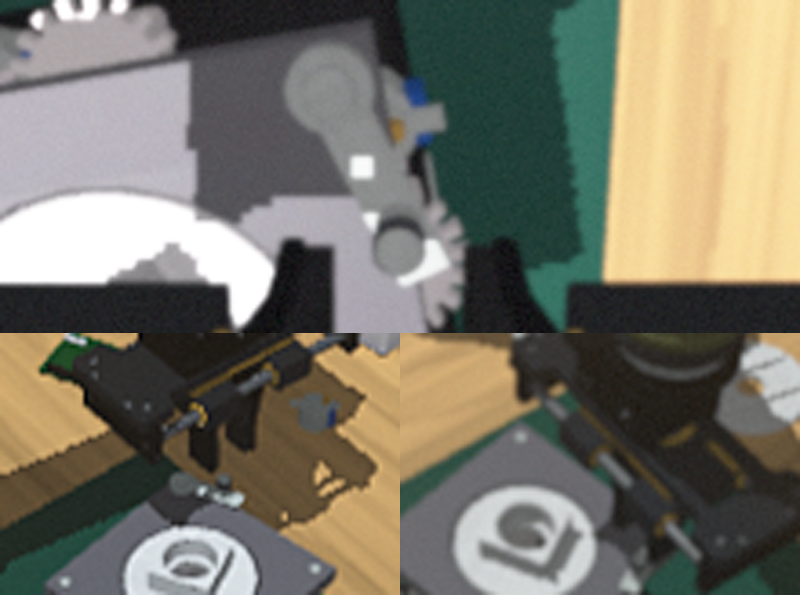

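The wrist view shows the post at (400,245), midway between the finger tips at 333 and 465. The insert lies flush in the side and scene views. I'll straddle the post next.

Emit:
send_rows:
  plan:
    - [22,-1,0,10,0,0,0]
    - [22,0,0,10,0,0,0]
    - [22,0,0,8,0,0,0]
    - [22,0,0,2,0,0,0]
    - [22,0,0,0,0,0,0]

```text
time_s: 16.85
tool_pos: [0.5953, 0.0335, 0.1374]
tool_rot: [-179.9, 0.0, 90.2]
force: [-0.1, -0.5, -0.2]
grip_width: 0.0219
```

Emit:
send_rows:
  plan:
    - [22,0,-2,0,0,0,0]
    - [22,0,-2,0,0,0,0]
    - [22,-1,-3,0,0,0,0]
    - [22,-1,-3,0,0,0,0]
    - [22,-1,-3,0,0,0,0]
    - [22,-1,-3,0,0,0,0]
    - [22,0,-3,0,0,0,0]
    - [22,0,0,0,0,0,0]

```text
time_s: 17.65
tool_pos: [0.5762, 0.0296, 0.1382]
tool_rot: [-180.0, -0.0, 90.2]
force: [0.0, -0.2, -0.3]
grip_width: 0.0218
```

Emit:
send_rows:
  plan:
    - [22,1,-3,0,0,0,0]
    - [22,1,-3,0,0,0,0]
    - [22,1,-3,0,0,0,0]
    - [22,1,-3,0,0,0,0]
    - [22,0,0,0,0,0,0]

```text
time_s: 18.15
tool_pos: [0.5641, 0.034, 0.1381]
tool_rot: [-180.0, -0.0, 90.2]
force: [0.8, 0.7, 0.3]
grip_width: 0.0219
```

Emit:
send_rows:
  plan:
    - [22,0.5,-2,0,0,0,0]
    - [22,0,0,0,0,0,0]

```text
time_s: 18.35
tool_pos: [0.5625, 0.0343, 0.1381]
tool_rot: [-180.0, -0.0, 90.2]
force: [0.8, 0.3, 0.2]
grip_width: 0.022
```

Emit:
send_rows:
  plan:
    - [22,0.5,-1.5,0,0,0,0]
    - [22,0,0,0,0,0,0]

```text
time_s: 18.55
tool_pos: [0.5612, 0.0347, 0.1381]
tool_rot: [180.0, -0.0, 90.2]
force: [0.9, 0.2, -0.5]
grip_width: 0.0221
```

Emit:
send_rows:
  plan:
    - [22,0,-1,0,0,0,0]
    - [22,0,0,0,0,0,0]

```text
time_s: 18.75
tool_pos: [0.5603, 0.0348, 0.1382]
tool_rot: [180.0, -0.0, 90.2]
force: [0.2, 1.8, -1.5]
grip_width: 0.0224
```

Emit:
send_rows:
  plan:
    - [22,0,-1,0,0,0,0]
    - [22,0,0,0,0,0,0]

```text
time_s: 18.95
tool_pos: [0.5593, 0.0347, 0.1383]
tool_rot: [180.0, -0.0, 90.2]
force: [1.6, 0.6, -0.9]
grip_width: 0.022
```

Emit:
send_rows:
  plan:
    - [22,0,-1,0,0,0,0]
    - [22,0,0,0,0,0,0]

```text
time_s: 19.15
tool_pos: [0.5583, 0.0346, 0.1383]
tool_rot: [180.0, -0.0, 90.2]
force: [1.7, 0.3, -0.2]
grip_width: 0.0219
```

Emit:
send_rows:
  plan:
    - [22,0,-1,0,0,0,0]
    - [22,0,0,0,0,0,0]

```text
time_s: 19.35
tool_pos: [0.558, 0.0346, 0.1384]
tool_rot: [179.9, -0.0, 90.2]
force: [4.8, 1.2, -0.7]
grip_width: 0.0219
```

Emit:
send_rows:
  plan:
    - [22,0,-1,0,0,0,0]
    - [22,0,0,0,0,0,0]

```text
time_s: 19.55
tool_pos: [0.5578, 0.0346, 0.1385]
tool_rot: [179.8, -0.0, 90.2]
force: [6.7, 1.0, -2.3]
grip_width: 0.0221
```

Force rises while the tool stands still, so the clip is at its stop. Next I back off, lift clear and look.

Emit:
send_rows:
  plan:
    - [22,0,4,0,0,0,0]
    - [22,0,2,0,0,0,0]
    - [22,0,0,-10,0,0,0]
    - [22,0,0,-30,0,0,0]
    - [22,0,0,-40,0,0,0]
    - [22,-40,0,-20,0,0,0]
    - [22,-40,0,-20,0,0,0]
    - [22,0,0,0,0,0,0]
    - [22,0,0,0,0,0,0]

```text
time_s: 20.45
tool_pos: [0.5623, -0.0471, 0.2593]
tool_rot: [179.9, -0.0, 90.0]
force: [-0.5, 0.2, -0.1]
grip_width: 0.022
```

```bash
python3 look.py r8
python3 - <<'E'
from h import *
b=env.read_camera('scene');a=env.read_camera('side'); q=cv2.imread('pics/r8.png')[:,:,::-1]
q=cv2.resize(q,(480,435)); r=lambda i,x,y,w,h,W,H:cv2.resize(i[y:y+h,x:x+w],(W,H),interpolation=cv2.INTER_CUBIC)
z=np.zeros((580,800,3),np.uint8); z[:435,:480]=q; z[:200,480:]=r(a,200,120,200,125,320,200); z[200:400,480:]=cv2.resize(a,(320,200)); z[400:,480:]=cv2.resize(b,(320,200))[:180]; save('m8',z)
E
```

```text
[ 0.562  -0.0454  0.2583] [-1.7996e+02 -5.0000e-02  9.0140e+01] 20.5 0.02228175889479378
```

View pics/m8.png

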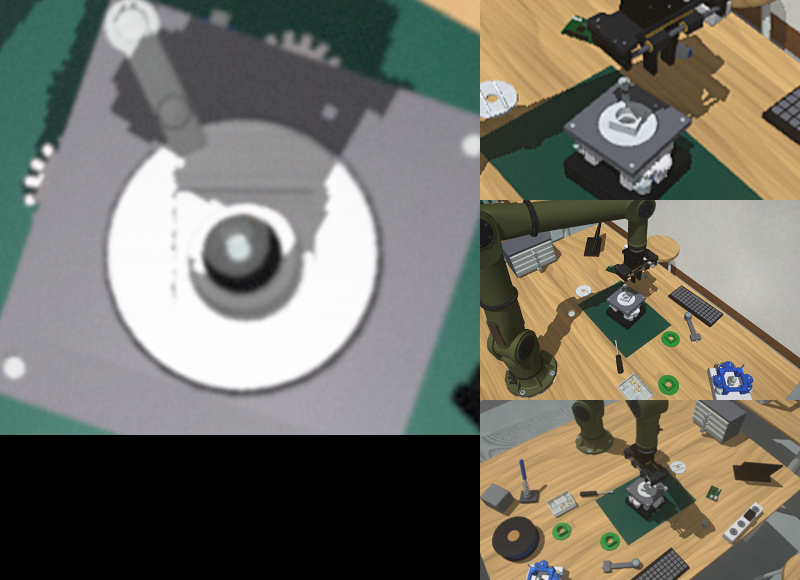

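The blade runs from the pivot at (132,25) over the rim at (190,150), pointing at the pocket centre (243,257). The insert is flush, other objects are in place, and the gripper is clear.

```bash
python3 -c "
from cell import env
print(env.sign_off())"
```

```text
the job is handed in; nothing more can be done
None
```

The insert with the square holder is in the stage pocket and released, and the clip is swung to its stop over its rim. I handed the job in at about 20.6 s of the 67 s allowed.

- **Insert:** I gripped it by the holder and set it down on the stage. The first landing missed the pocket by about 1.5 mm. I slid it over at about 5 N or less until it dropped in, then lowered it onto the pocket floor. Contact there came 4.5 mm below the stage-top contact, close to the 5 mm pocket depth, and the wrist picture showed a thin even gap all round.
- **Clip:** After letting go of the insert, I pushed the clip's post round. The stop showed when the force rose to about 7 N with the tool standing still.
- **Last checks:** In the final pictures the blade lies over the rim and points at the pocket centre to within about 1°. The insert is flush and the gripper is clear. By eye, the other insert, the green look-alikes and the rest of the bench have not moved.
- **Disagreements:** The wrist and fixed cameras differed by about 2 mm on the pocket's position, and the tool position readings wandered by 1–2 mm. The sideways search settled where the pocket really was.

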